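# Rebuild the spindle stack of a decorator's banding wheel

### The job

Rebuild the banding wheel's spindle: thread on the aluminium spacer first, then the white porcelain washer (lower it all the way down to the spacer, do not drop it), then the brass bushing, flange down. Then press down on the bushing so that the stack pushes the stiff red collar down until the spacer lands fully home on the steel seat, and bed it there with a firm push of about 20 N held for a good half second; above 35 N the porcelain cracks. Let go, with the stack upright and home, and leave everything else on the table alone.

Things in the scene. Friction and masses are not known exactly. Their poses are not given: they have to be found in the camera images.
- stand: Green cast base of the banding wheel, fixed: disc 130 mm across, at most 25 mm high; origin at the centre of its underside, z up. On its axis: a steel spindle 18 mm in diameter, full width up to z = 96 mm, then a cone down to 10 mm at the tip, z = 102 mm; around its foot a dark steel seat, a cup 50 mm across (32 mm inside), its rim at z = 42 to 50 mm.
- spindle_tip (a point): Top end of the spindle, on its axis, 102 mm above the stand's origin.
- seat_low (a point): Point on the axis 42 mm above the stand's origin. The seat's rim, the firm stop the spacer must land on (gives 1 mm per 30 N), lies 0 to 8 mm above it, unmeasured: feel for it. A red collar (30 mm across), top 12 to 18 mm above this point at the start, also unmeasured, slides stiffly on the spindle: stays where left, takes about 6 N to push down, sinks into the cup.
- spacer: Aluminium tube 40 mm in outer diameter, 16 mm high, straight through hole 20 mm, 40 g; lies upright on the table, both ends alike; origin at the centre of its underside, z up.
- washer: White glazed porcelain washer 50 mm in outer diameter, 6 mm thick, hole 20 mm, 20 g; lies flat on the table, both faces alike; origin at the centre of its underside, z up. Cracks when the stack is pressed with more than 35 N.
- bushing: Brass bushing, 18 mm high: flange 44 mm in diameter and 5 mm thick at the bottom, neck 32 mm in diameter above it, hole 20 mm all through, mass about 100 g; stands on its flange, neck up; origin at the centre of its underside, z up (the flange face).
- wrench: Steel wrench 150 mm long lying flat along x between the stand and the loose parts; leave alone; origin under its centre.
- old_washer: Old black rubber washer, 44 mm across, 5 mm thick, on the table: not part of the job, leave alone; origin under its centre.
- glaze_jar: White jar with a red lid, 50 mm across, 55 mm high; leave alone; origin under its centre.
- paint_brush: Paint brush 170 mm long, lying flat; leave alone; origin under its centre.
- bowl: White bowl 110 mm across, 45 mm high; leave alone; origin under its centre.
- mug: White mug 76 mm across, 85 mm high; leave alone; origin under its centre.
- ornament_house: White ceramic lantern house about 50 x 60 mm, 115 mm high; leave alone; origin under its centre.
- ornament_deer: Small white deer on a wooden block, about 130 mm high; leave alone; origin under its centre.
Not all that is in view belongs to the job. Of the things like the stand, leave any that is blue or orange; of the rest the smaller one is meant.

How it is judged:
On the way, in this order (a step that is already met when the one before it is completed fails the run):
1. the spacer is on the spindle and the porcelain washer is lowered onto it (horizontal distance between each of spacer, washer and spindle_tip below 0.003 m and angle between each of spacer, washer's own z axis and vertical below 0.08 rad and z of washer in the frame of spacer between 0.014 and 0.02 m), for 0.05 s.
2. the bushing is on the spindle as well, flange down on the washer (all of step 1 and horizontal distance between bushing and spindle_tip below 0.003 m and angle between bushing's own z axis and vertical below 0.08 rad and z of bushing in the frame of washer between 0.004 and 0.01 m).
3. the stack is pressed home on the seat: the bushing presses the washer with more than 13 N for 0.3 s (the collar alone gives way at about 6 N) (horizontal distance between each of spacer, washer, bushing and spindle_tip below 0.003 m and angle between each of spacer, washer, bushing's own z axis and vertical below 0.08 rad and z of washer in the frame of spacer between 0.014 and 0.019 m and z of bushing in the frame of washer between 0.004 and 0.009 m and z of spacer in the frame of stand below 0.0518 m and contact force between washer and bushing above 13 N), for 0.3 s.
At the end, for the whole second after the job is handed in: Spacer, washer, bushing (flange down) sit on the spindle in this order from below, each within 3 mm of its axis, upright within 0.08 rad, gaps under 2 mm, the spacer's underside at most 51.8 mm above the stand's origin (seat rim 42 to 50 mm), all at rest (horizontal distance between each of spacer, washer, bushing and spindle_tip below 0.003 m and angle between each of spacer, washer, bushing's own z axis and vertical below 0.08 rad and z of washer in the frame of spacer between 0.014 and 0.018 m and z of bushing in the frame of washer between 0.004 and 0.008 m and z of spacer in the frame of stand below 0.0518 m and linear speed of each of spacer, washer, bushing below 0.01 m/s); the robot touches nothing.
It fails at once if the porcelain washer is pressed with more than 35 N against the bushing, the spacer or the stand (contact force between washer and bushing above 35 N or contact force between washer and spacer above 35 N or contact force between washer and stand above 35 N).
It fails at once if the porcelain washer is dropped down the spindle (falls faster than 0.45 m/s there with nothing holding it) (horizontal distance between washer and spindle_tip below 0.012 m and contact force between washer and the fingers below 0.01 N and linear speed of washer above 0.45 m/s).
It fails at once if a bystander (wrench, old rubber washer, jar, brush, bowl, mug, ornament house or deer) is moved by more than 25 mm (distance of any of wrench, old_washer, glaze_jar, paint_brush, bowl, mug, ornament_house, ornament_deer from where it was at the start of the episode above 0.025 m).
It also fails if it takes over 72 s, if anything falls off the work surface, if the arm or the gripper's body presses on something with over 40 N, if the wrist force passes 120 N, or if a joint passes its speed limit or range.

### The arm

A 6-joint arm with a two-finger parallel gripper is mounted at the origin on the work surface. World frame = base frame: x ahead of the robot, y to its left, z up, the work surface at z = 0. Lengths are in m, angles in rad, forces in N, time in s.
With the tool pointing down it reaches from about 0.3 to 0.775 m from the base axis. Payload 14.6 kg.
Tool frame: the origin (TCP) lies midway between the tips of the shut fingers; the grasp point (between the pads) lies 19 mm behind it; z points along the fingers, y is the line along which they close (so a half turn about z gives the same grasp; the last joint's range is limited). The gripper opens to 94 mm and grips with 3 to 60 N. Pads are 16 mm wide; open, the fingers measure 119 mm over their backs; the gripper's body (75 mm by 177 mm) begins 78 mm behind the grasp point.
Start: joints at [1.145, 0.3, 1.521, -0, 1.321, -0.067], TCP at [0.193, 0.515, 0.177] pointing down, gripper open.
Joint ranges: [-3.03, 3.03], [-0.79, 2.21], [0.23, 2.52], [-1.04, 4.18], [0, 3.07], [-2.55, 2.55]. Speed limits (rad/s): [2.22, 2.22, 2.57, 3.14, 3.14, 3.14].

### API

Orientations are given as [roll, pitch, yaw] about the fixed x, y, z axes, in that order (R = Rz(yaw) Ry(pitch) Rx(roll)).
In Python, from station import telemetry, optics, ctrl gives the robot as it stands.
- The arm moves only by the tool carry_out, never from a script. Its argument "plan" is a list that holds one entry, the list of rows, each a list of 7 numbers: the shift along the tool's x, y, z in mm, then the turn, a rotation vector about the tool's x, y, z in rad, then the finger opening in mm, from 0 to 94. A call has 1 to 20 rows; each row shifts and turns the commanded pose from where the row before left it, along the tool's axes as they then stand; what a row does not reach is not made up. A row lasts 1/12 s, in which the tool goes at most 41.7 mm and 7.16 degrees, less where a joint would pass 70% of its speed; a pose out of reach is approached as far as the arm can. A call with a gripper value outside its range is refused whole. The fingers move at their own pace and stop on an object; "squeeze" is the grip in N (left out, the last holds). Time passes only in rows, so rows that do not move let the fingers close. It gives the time, the measured TCP pose, the force, the opening and the grip force at its end, in the units of the state.
- telemetry.get_obs(): the state, without advancing time (a new reading comes with each control period).
- optics.camera(name): name is "side" or "top" or "wrist"; returns a dict with "pixels" (400x640x3 uint8, red, green, blue), "intrinsics" (3x3 intrinsics, pixels), "dist_coeffs" ([k1, k2, p1, p2, k3] as OpenCV has them; the pictures are not rectified), "origin" and "rotation" of the camera in the world. Camera axes: x right, y down, z forward; pixel columns grow to the right and rows downward; lengths in m; the calibration is good to about 2 mm. A picture is of the moment at which its call begins. There is no depth.
- ctrl.hand_in(): hands the job in; it is judged then, once.
The state is a dict: "time_s": time; "qpos": joint angles; "joint_vel": joint speeds; "tau": joint torques, N m; "ee_pos": TCP position; "eef_rot": TCP orientation; "force": force on the tool from outside, world axes, zero at the start; "moment": the same for the moment, N m; "grip_width": finger opening in m; "grip_force": force on a finger pad.
Only numpy, scipy, OpenCV 4.12 (cv2) and the standard library are available. Lean on these libraries where they do the work, as an engineer would, in place of code of your own. Each camera call takes 0.05 s, during which the arm holds its last target. There are 200 camera calls.

## Working session

There is one attempt and no reset: what is moved stays moved. The work goes in short steps, Python scripts to look and compute and a tool call to move; the robot and the scene stay as the last step left them, time stands still between calls to the robot, and variables do not carry over. Pictures are saved under pics/ and viewed, at most 10 in all, crops included, and the job is handed in when it is done.

Besides the shell and the picture viewer there is one more tool, called after "Emit:" in YAML: its name, and indented under it one key for each argument. carry_out: Moves the arm, as the interface text tells. Its arguments: {"type":"object","properties":{"plan":{"type":"array","items":{"type":"array","items":{"type":"array","items":{"type":"number"}}}},"squeeze":{"type":"number"}},"required":["plan"]}

```bash
mkdir -p pics; cat > h.py <<'E'
import numpy as np, cv2
from station import telemetry, optics, ctrl
def shot(n):
    c=optics.camera(n); c['K']=np.array(c['intrinsics'],float); c['d']=np.array(c['dist_coeffs'],float)
    c['o']=np.array(c['origin'],float); c['R']=np.array(c['rotation'],float); c['bgr']=np.array(c['pixels'])[:,:,::-1].copy(); return c
def ray(c,px):
    p=cv2.undistortPoints(np.array([[px]],float),c['K'],c['d'])[0,0]
    v=c['R']@np.array([p[0],p[1],1.]); return v/np.linalg.norm(v)
def onplane(c,px,z):
    v=ray(c,px); return c['o']+v*(z-c['o'][2])/v[2]
def proj(c,P):
    P=np.atleast_2d(np.array(P,float)); rv=cv2.Rodrigues(c['R'].T)[0]
    return cv2.projectPoints(P,rv,-c['R'].T@c['o'],c['K'],c['d'])[0][:,0]
E
python3 - <<'E'
from h import *
for n in('top','side'):
    c=shot(n); cv2.imwrite(f'pics/{n}0.png',c['bgr']); print(n,c['o'].round(3),c['R'].round(3).tolist(),c['K'][0,0])
o=telemetry.get_obs(); print({k:np.round(v,3).tolist() for k,v in o.items()})
E
```

```text
top [0.296 0.012 1.35 ] [-2.966, -0.01, -1.591] 459.27156152719834
side [ 0.398 -0.939  0.916] [-2.295, 0.006, -0.142] 403.1537793263352
{'time_s': 0.1, 'qpos': [1.145, 0.3, 1.522, 0.0, 1.321, -0.067], 'joint_vel': [-0.002, -0.002, -0.001, -0.0, 0.0, 0.001], 'tau': [-0.0, -53.263, -35.329, 0.071, 0.023, -0.0], 'ee_pos': [0.193, 0.515, 0.177], 'eef_rot': [-3.141, -0.0, 2.783], 'force': [0.667, -0.246, 0.565], 'moment': [0.023, 0.014, -0.021], 'grip_force': 0.0, 'grip_width': 0.094}
```

```bash
sed -i "s/c\['R'\]=np.array(c\['rotation'\],float)/c['R']=Rot.from_euler('xyz',c['rotation']).as_matrix()/; 1a from scipy.spatial.transform import Rotation as Rot" h.py; python3 -c "
from h import *
c=shot('top'); print(c['R'].round(2)); print(proj(c,[[0.193,0.515,0.177],[0.5,0,0],[.5,.1,0]]).round(0))"
```

```text
[[-0.02 -0.98  0.17]
 [-1.    0.02 -0.01]
 [ 0.01 -0.18 -0.98]]
[[120. 326.]
 [319. 214.]
 [285. 214.]]
```

View pics/top0.png

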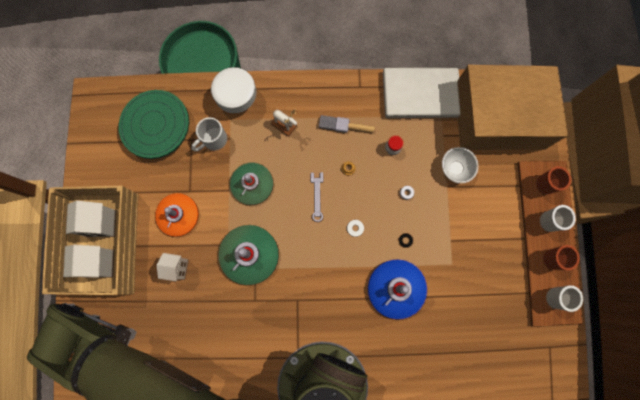

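View pics/side0.png

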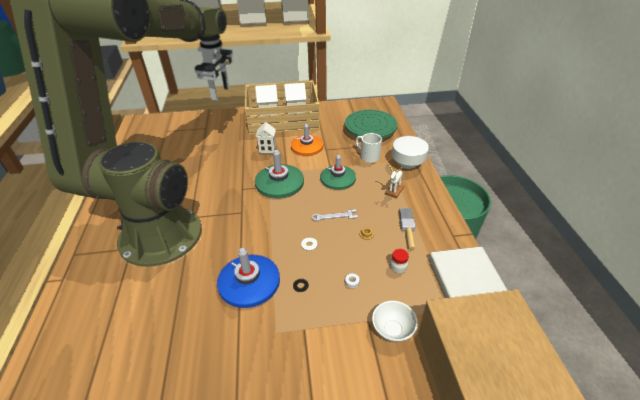

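```bash
python3 - <<'E'
from h import *
t=shot('top'); s=shot('side')
a=cv2.resize(t['bgr'][140:300,220:430],None,fx=3,fy=3,interpolation=cv2.INTER_CUBIC)
cv2.imwrite('pics/crop1.png',a)
b=cv2.resize(s['bgr'][145:300,240:420],None,fx=4,fy=3.8,interpolation=cv2.INTER_CUBIC)[:590]
cv2.imwrite('pics/crop2.png',b)
for n,px,z in [('stand',(251,184),.02),('big',(248,255),.02),('spacer',(407,193),.016),('washer',(355.5,228),.006),('bush',(348,169),.018),('old',(406,240),.005),('wr',(318,196),0),('jar',(395,145),.055)]:
    print(n,onplane(t,px,z).round(4))
for n,px,z in [('spacer',(352.5,279),.016),('washer',(309,243.5),.006),('bush',(367,231),.018)]: print(n,onplane(s,px,z).round(4))
# green disc radius
for c in(t,):
    hsv=cv2.cvtColor(c['bgr'],cv2.COLOR_BGR2HSV); m=cv2.inRange(hsv,(60,80,20),(90,255,255))
    for k in cv2.findContours(m,0,1)[0]:
        if cv2.contourArea(k)>300:
            e=cv2.fitEllipse(cv2.convexHull(k)); print(e, onplane(c,e[0],.02).round(4))
E
```

```text
stand [0.5892 0.1998 0.02  ]
big [0.3794 0.2074 0.02  ]
spacer [ 0.5544 -0.2636  0.016 ]
washer [ 0.4539 -0.1071  0.006 ]
bush [ 0.6302 -0.0895  0.018 ]
old [ 0.4153 -0.2556  0.005 ]
wr [0.5531 0.0016 0.    ]
jar [ 0.6917 -0.2279  0.055 ]
spacer [ 0.5581 -0.2641  0.016 ]
washer [ 0.454 -0.106  0.006]
bush [ 0.6365 -0.0914  0.018 ]
((250.62417602539062, 255.92588806152344), (50.48838806152344, 60.10308837890625), 34.01612854003906) [0.3766 0.1998 0.02  ]
((246.49398803710938, 177.44338989257812), (23.535280227661133, 38.32163619995117), 53.1617317199707) [0.6094 0.2134 0.02  ]
((153.2811279296875, 124.05976867675781), (65.31709289550781, 70.98311614990234), 50.67037582397461) [0.7849 0.506  0.02  ]
((197.67733764648438, 51.23099899291992), (58.19804763793945, 80.35672760009766), 82.12208557128906) [1.027 0.377 0.02 ]
```

View pics/crop1.png

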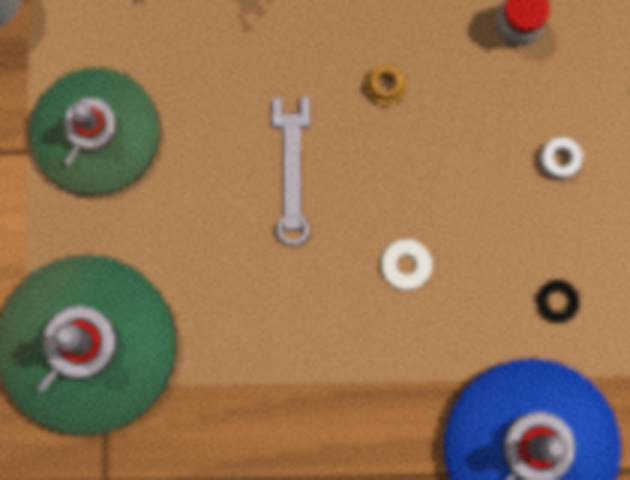

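View pics/crop2.png

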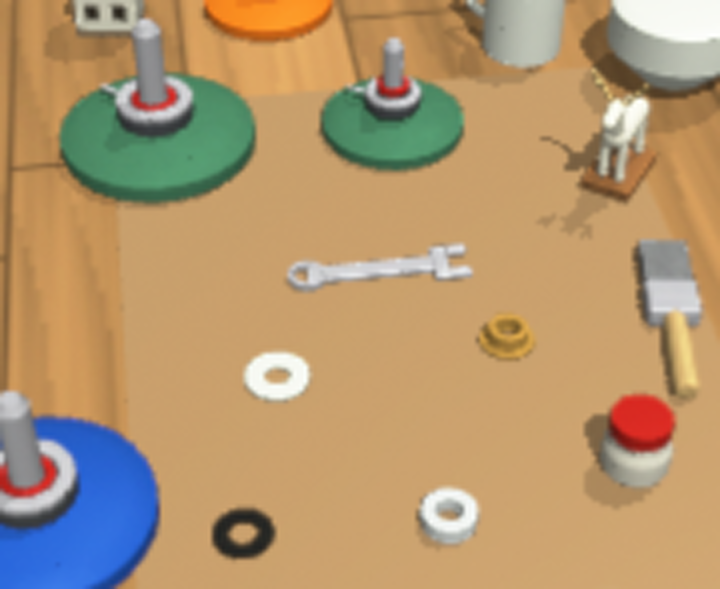

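Candidates for the stand in the top view: small green (251,184), large green (248,255), orange (177,215) and blue (398,290). Both crops show the small green one, about 130 mm across, as the smaller of the two that aren't blue or orange, so that's the one. The spacer is the silver ring (407,193), the washer the white ring (355,228) and the bushing the brass part (348,169). The black ring (406,240) is the old washer.

```bash
python3 - <<'E'
from h import *
c=shot('wrist'); o=telemetry.get_obs()
T=Rot.from_euler('xyz',o['eef_rot']).as_matrix()
print('cam in tool',(T.T@(c['o']-o['ee_pos'])).round(4)); print((T.T@c['R']).round(3),c['K'].round(1).tolist(),c['d'])
print('to stand(+), tool mm',(T.T@(np.array([.589,.2,.25])-o['ee_pos'])*1000).round(0))
cv2.imwrite('pics/w0.png',c['bgr'])
E
```

```text
cam in tool [ 0.0778  0.0003 -0.207 ]
[[ 0.001 -0.964 -0.264]
 [ 1.     0.001  0.   ]
 [ 0.    -0.264  0.964]] [[290.1, 0.0, 322.9], [0.0, 290.1, 202.4], [0.0, 0.0, 1.0]] [-0.04082972  0.          0.          0.          0.        ]
to stand(+), tool mm [-481. -156.  -73.]
```

Emit:
carry_out:
  plan:
    - [[0,0,-25,0,0,-0.12,94],[0,0,-25,0,0,-0.12,94],[0,0,-23,0,0,-0.1185,94],[-26.4,-21,0,0,0,0,94],[-26.4,-21,0,0,0,0,94],[-26.4,-21,0,0,0,0,94],[-26.4,-21,0,0,0,0,94],[-26.4,-21,0,0,0,0,94],[-26.4,-21,0,0,0,0,94],[-26.4,-21,0,0,0,0,94],[-26.4,-21,0,0,0,0,94],[-26.4,-21,0,0,0,0,94],[-26.4,-21,0,0,0,0,94],[-26.4,-21,0,0,0,0,94],[-26.4,-21,0,0,0,0,94],[-26.4,-21,0,0,0,0,94],[-26.4,-21,0,0,0,0,94],[-26.4,-21,0,0,0,0,94]]

```text
time_s: 1.8
ee_pos: [0.5901, 0.1985, 0.2504]
eef_rot: [-3.142, -0.0, 3.141]
force: [-0.9, 1.1, -0.2]
grip_width: 0.0941
grip_force: 0.0
```

```bash
python3 - <<'E'
from h import *
c=shot('wrist'); o=telemetry.get_obs()
print(o['ee_pos'],o['eef_rot'],o['force'],o['time_s'])
cv2.imwrite('pics/w1.png',c['bgr']); print(proj(c,[[.589,.2,.102],[.589,.2,.05]]))
E
```

```text
[0.59339866 0.19469263 0.24947414] [-3.14031578e+00 -2.10875118e-04  3.13791167e+00] [ 4.10127868 -3.23383163 -0.1138884 ] 1.85
[[323.55345135 186.25670683]
 [323.46931029 178.57037561]]
```

View pics/w1.png

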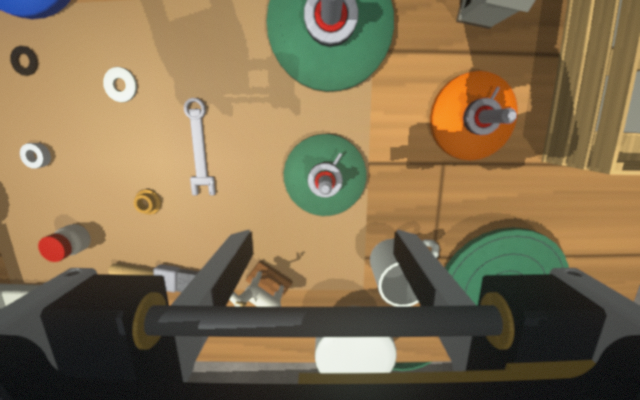

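Wrist view: the small green stand is centred, with its spindle tip near (324,183). Spacer (33,156), washer (120,85) and bushing (148,202) are also in view, and nothing blocks the fingers.

```bash
cat >> h.py <<'E'
def blobs(c,lo,hi,box,amin=20,up=4):
    x0,y0,x1,y1=box; im=cv2.resize(c['bgr'][y0:y1,x0:x1],None,fx=up,fy=up,interpolation=cv2.INTER_CUBIC)
    m=cv2.inRange(cv2.cvtColor(im,cv2.COLOR_BGR2HSV),np.array(lo),np.array(hi))
    out=[]
    for k in cv2.findContours(m,cv2.RETR_EXTERNAL,cv2.CHAIN_APPROX_NONE)[0]:
        h=cv2.convexHull(k)
        if cv2.contourArea(h)>amin*up*up and len(h)>=5:
            e=cv2.fitEllipse(h); f=lambda v:((v[0]+.5)/up-.5+x0,(v[1]+.5)/up-.5+y0)
            out.append((f(e[0]),(e[1][0]/up,e[1][1]/up),f(cv2.minEnclosingCircle(k)[0])))
    return out
E
python3 - <<'E'
from h import *
c=shot('wrist'); o=telemetry.get_obs(); print(o['ee_pos'],o['joint_vel'][:2])
def show(n,lo,hi,box,z,**k):
    for b in blobs(c,lo,hi,box,**k): print(n,np.round(b[0],1),np.round(b[1],1),np.round(b[2],1),onplane(c,b[0],z).round(4),onplane(c,b[2],z).round(4))
show('collar',(0,120,60),(8,255,255),(295,150,360,215),.057)
show('disc',(60,80,20),(90,255,255),(270,120,384,230),.02,amin=500)
show('spacer',(0,0,130),(180,50,255),(5,130,65,185),.016)
show('washer',(0,0,150),(180,60,255),(90,55,150,115),.006)
show('bush',(12,150,60),(30,255,255),(125,180,170,225),.018)
E
```

```text
[0.59144536 0.19660945 0.24922765] [ 0.06692818 -0.04619016]
collar [327.4 178.3] [19.5 20.4] [327.5 178.4] [0.5903 0.2014 0.057 ] [0.5905 0.2015 0.057 ]
disc [327.3 172.5] [79.9 80.6] [327.3 172.5] [0.5882 0.2017 0.02  ] [0.5884 0.2017 0.02  ]
spacer [ 33.3 154.3] [22.1 27.9] [ 34.  154.5] [ 0.5566 -0.2616  0.016 ] [ 0.5569 -0.2605  0.016 ]
washer [121.   82.5] [31.7 37.2] [121.1  82.6] [ 0.4537 -0.1044  0.006 ] [ 0.4539 -0.1043  0.006 ]
bush [148.9 200.5] [24.  26.4] [149.  200.9] [ 0.632  -0.0816  0.018 ] [ 0.6326 -0.0817  0.018 ]
```

Emit:
carry_out:
  plan:
    - [[2.6,-35.5,0,0,0,0,94],[2.6,-35.5,0,0,0,0,94],[2.6,-35.5,0,0,0,0,94],[2.6,-35.5,0,0,0,0,94],[2.6,-35.5,0,0,0,0,94],[2.6,-35.5,0,0,0,0,94],[2.6,-35.5,0,0,0,0,94],[2.6,-35.5,20,0,0,0,94],[2.6,-35.5,20,0,0,0,94],[2.6,-35.5,20,0,0,0,94],[2.6,-35.5,20,0,0,0,94],[2.6,-35.5,20,0,0,0,94],[2.6,-35.5,20,0,0,0,94],[0,0,10,0,0,0,94],[0,0,0,0,0,0,94],[0,0,0,0,0,0,94],[0,0,0,0,0,0,94],[0,0,0,0,0,0,94]]

```text
time_s: 3.4
ee_pos: [0.5559, -0.2606, 0.1219]
eef_rot: [-3.141, 0.002, -3.14]
force: [0.2, 1.0, -0.4]
grip_width: 0.094
grip_force: 0.0
```

```bash
cat >> h.py <<'E'
def show(c,n,lo,hi,box,z,**k):
    for b in blobs(c,lo,hi,box,**k): print(n,np.round(b[0],1),np.round(b[1],1),onplane(c,b[0],z).round(4),onplane(c,b[2],z).round(4))
E
python3 - <<'E'
from h import *
c=shot('wrist'); o=telemetry.get_obs(); print(o['ee_pos'],o['eef_rot'],o['force'],np.abs(o['joint_vel']).max())
cv2.imwrite('pics/w2.png',c['bgr'])
show(c,'spacer',(0,0,140),(180,50,255),(270,140,380,230),.016)
E
```

```text
[ 0.55581168 -0.26073152  0.12171503] [-3.14082105e+00  1.58758353e-03 -3.14040839e+00] [0.11937164 0.2166989  0.01139877] 0.004147775697232822
spacer [319.8 195. ] [34.9 36.5] [ 0.5557 -0.2636  0.016 ] [ 0.5556 -0.2634  0.016 ]
```

View pics/w2.png

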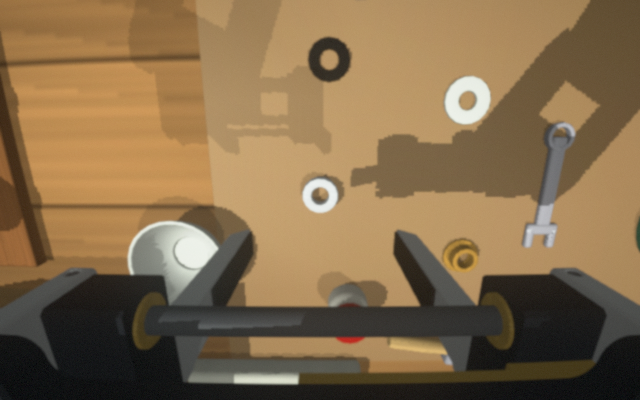

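Spacer is at (320,195), in line with the fingers and about 3 mm off in y. Going down to grip it.

Emit:
carry_out:
  plan:
    - [[0,-2.8,22,0,0,0,62],[0,0,22,0,0,0,62],[0,0,22,0,0,0,62],[0,0,22,0,0,0,62],[0,0,15,0,0,0,62],[0,0,10,0,0,0,62],[0,0,4.7,0,0,0,62],[0,0,0,0,0,0,62],[0,0,0,0,0,0,36],[0,0,0,0,0,0,36],[0,0,0,0,0,0,36],[0,0,0,0,0,0,36],[0,0,0,0,0,0,36],[0,0,0,0,0,0,36]]
  squeeze: 15

```text
time_s: 4.62
ee_pos: [0.5552, -0.2645, 0.003]
eef_rot: [-3.141, 0.0, 3.141]
force: [0.1, -0.4, -0.1]
grip_width: 0.0362
grip_force: 0.0
```

```bash
python3 - <<'E'
from h import *
c=shot('wrist'); o=telemetry.get_obs(); print(o['ee_pos'],o['grip_width'],o['grip_force'],o['force'])
cv2.imwrite('pics/w3.png',cv2.resize(c['bgr'][120:400,160:480],None,fx=2,fy=2))
print(proj(c,[[.5552,-.2645,.016],[.5552,-.2645,.003],[.5552,-.2345,.003]]))
E
```

```text
[ 0.5551414  -0.26449426  0.00292327] 0.036006390775750546 0.0 [ 0.76310573 -0.38262487 -0.65773952]
[[322.03668365 235.31597292]
 [322.0863424  228.9165437 ]
 [361.5606551  228.90942752]]
```

View pics/w3.png

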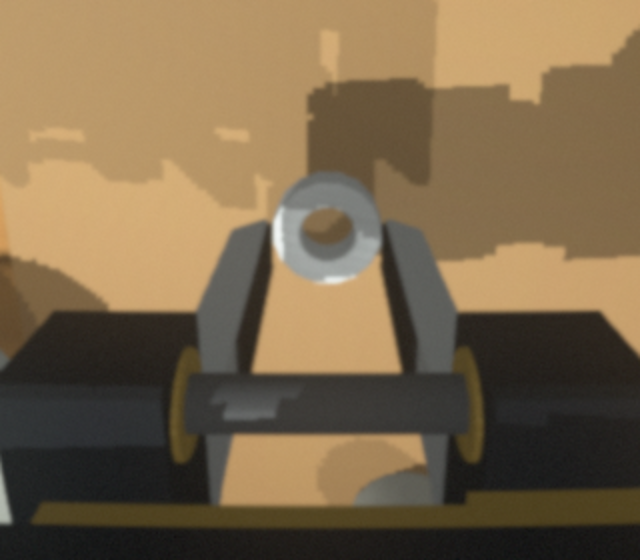

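The spacer sits between the fingertips at crop (327,228), and the fingers haven't reached it yet. I'll close further.

Emit:
carry_out:
  plan:
    - [[0,0,0,0,0,0,20],[0,0,0,0,0,0,20],[0,0,0,0,0,0,20],[0,0,0,0,0,0,20],[0,0,0,0,0,0,20]]
  squeeze: 15

```text
time_s: 5.08
ee_pos: [0.5551, -0.2644, 0.0027]
eef_rot: [3.142, -0.0, 3.141]
force: [0.1, -0.6, -0.3]
grip_width: 0.02
grip_force: 0.0
```

```bash
python3 - <<'E'
from h import *
c=shot('wrist'); o=telemetry.get_obs(); print(o['ee_pos'],o['grip_width'],o['grip_force'],o['force'])
cv2.imwrite('pics/w4.png',cv2.resize(c['bgr'][120:400,160:480],None,fx=2,fy=2))
show(c,'spacer',(0,0,110),(180,60,255),(270,190,370,270),.016)
E
```

```text
[ 0.55509717 -0.26443772  0.00273587] 0.020002630248775244 0.0 [ 0.2293127  -0.32922757  0.41194434]
spacer [313.2 243.4] [53.9 89.5] [ 0.5612 -0.2708  0.016 ] [ 0.5611 -0.272   0.016 ]
```

View pics/w4.png

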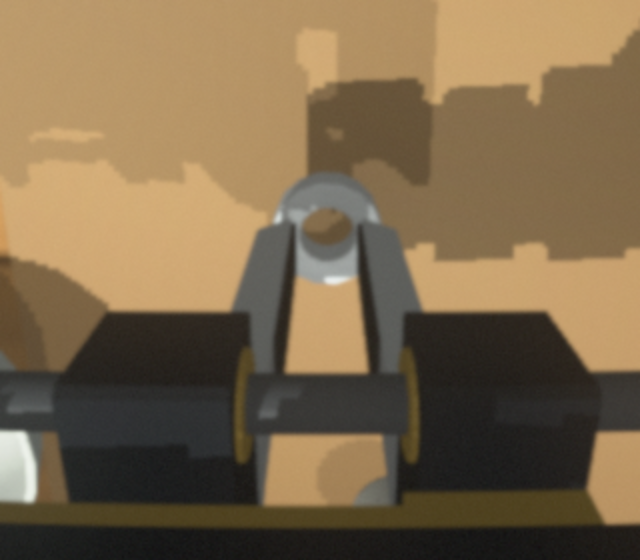

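The fingers are hovering above the spacer. At a 36 mm opening the tips are about 57 px apart, which puts them roughly 30 mm behind the reported TCP. The stated TCP offset doesn't match the hardware, so I'll open and feel my way down.

Emit:
carry_out:
  plan:
    - [[0,0,0,0,0,0,62],[0,0,0,0,0,0,62],[0,0,0,0,0,0,62],[0,0,0,0,0,0,62],[0,0,5,0,0,0,62],[0,0,5,0,0,0,62],[0,0,4,0,0,0,62],[0,0,2,0,0,0,62],[0,0,1,0,0,0,62],[0,0,1,0,0,0,62],[0,0,1,0,0,0,62],[0,0,0,0,0,0,62],[0,0,0,0,0,0,62]]

```text
time_s: 6.22
ee_pos: [0.5551, -0.2645, -0.0162]
eef_rot: [-3.142, 0.0, 3.141]
force: [-0.3, 0.2, 0.1]
grip_width: 0.0615
grip_force: 0.0
```

Emit:
carry_out:
  plan:
    - [[0,0,1,0,0,0,62],[0,0,1,0,0,0,62],[0,0,1,0,0,0,62],[0,0,1,0,0,0,62],[0,0,0,0,0,0,62]]

```text
time_s: 6.63
ee_pos: [0.555, -0.2644, -0.0205]
eef_rot: [3.141, -0.0, 3.141]
force: [0.5, -0.6, -1.6]
grip_width: 0.0621
grip_force: 0.0
```

Emit:
carry_out:
  plan:
    - [[0,0,1,0,0,0,62],[0,0,1,0,0,0,62],[0,0,1,0,0,0,62],[0,0,0,0,0,0,62]]

```text
time_s: 6.97
ee_pos: [0.555, -0.2644, -0.0235]
eef_rot: [3.141, -0.0, 3.141]
force: [-0.4, 0.0, 0.5]
grip_width: 0.0618
grip_force: 0.0
```

Emit:
carry_out:
  plan:
    - [[0,0,0,0,0,0,34],[0,0,0,0,0,0,34],[0,0,0,0,0,0,34],[0,0,0,0,0,0,34],[0,0,0,0,0,0,34]]
  squeeze: 15

```text
time_s: 7.38
ee_pos: [0.5551, -0.2645, -0.0232]
eef_rot: [-3.142, 0.0, 3.141]
force: [0.9, -0.5, -0.6]
grip_width: 0.039
grip_force: 15.0
```

Gripped at 15 N. Lifting, and stopping short of the spindle to measure it with the arm settled.

Emit:
carry_out:
  plan:
    - [[0,0,-8,0,0,0,34],[0,0,-25,0,0,0,34],[0,0,-30,0,0,0,34],[0,0,-30,0,0,0,34],[-2.8,33.7,-30,0,0,0,34],[-2.8,33.7,-30,0,0,0,34],[-2.8,33.7,0,0,0,0,34],[-2.8,33.7,0,0,0,0,34],[-2.8,33.7,0,0,0,0,34],[-2.8,33.7,0,0,0,0,34],[-2.8,33.7,0,0,0,0,34],[-2.8,33.7,0,0,0,0,34],[-2.8,33.7,0,0,0,0,34],[-2.8,33.7,0,0,0,0,34],[-2.8,33.7,0,0,0,0,34],[-2.8,33.7,0,0,0,0,34],[0,0,0,0,0,0,34],[0,0,0,0,0,0,34],[0,0,0,0,0,0,34],[0,0,0,0,0,0,34]]

```text
time_s: 9.05
ee_pos: [0.5884, 0.1336, 0.1253]
eef_rot: [-3.141, 0.0, 3.14]
force: [-1.0, -0.7, -0.1]
grip_width: 0.0394
grip_force: 15.0
```

```bash
python3 - <<'E'
from h import *
c=shot('wrist'); o=telemetry.get_obs(); T=Rot.from_euler('xyz',o['eef_rot']).as_matrix()
print(o['time_s'],o['ee_pos'],o['eef_rot'],o['grip_width'],o['grip_force'],o['force'],abs(o['joint_vel']).max())
cv2.imwrite('pics/w5.png',c['bgr'])
show(c,'collar',(0,120,60),(8,255,255),(330,120,480,260),.057)
show(c,'disc',(60,80,20),(90,255,255),(300,80,520,260),.02,amin=1500)
show(c,'spacer',(0,0,140),(180,60,255),(280,190,365,290),o['ee_pos'][2]+.0232+.016)
t=shot('top'); show(t,'collar top',(0,120,60),(8,255,255),(235,165,265,200),.057,amin=4)
show(t,'disc top',(60,80,20),(90,255,255),(220,155,280,215),.02,amin=300)
E
```

```text
9.1 [0.58845233 0.13358658 0.12531797] [-3.14151270e+00  1.62509495e-04  3.13994882e+00] 0.03937786571577166 14.999892970081419 [-0.20392309 -0.13034903 -0.11370364] 0.002390906525001343
collar [389.4 206.1] [27.8 29.3] [0.5901 0.2001 0.057 ] [0.5903 0.2002 0.057 ]
disc [381.8 193.9] [106.3 111. ] [0.5868 0.1996 0.02  ] [0.5861 0.1991 0.02  ]
spacer [320.9 256.8] [44.9 60. ] [0.5925 0.1331 0.1645] [0.5902 0.1344 0.1645]
spacer [322.9 247.5] [21.9 29.8] [0.5862 0.1343 0.1645] [0.5854 0.1343 0.1645]
```

View pics/w5.png

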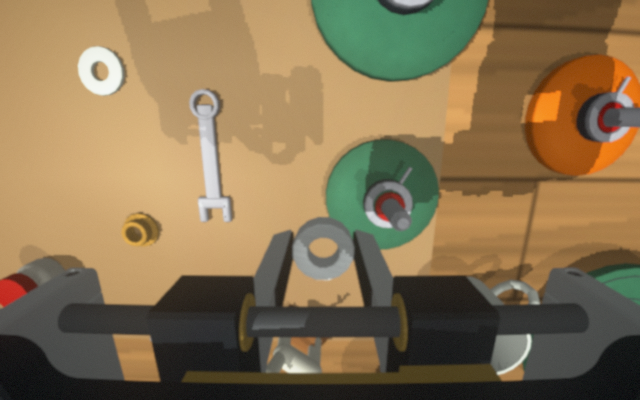

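The spacer is held level between the fingers at (323,250). The stand is at (385,205), with the spindle tip leaning to about (404,222).

```bash
python3 - <<'E'
from h import *
c=shot('wrist'); 
for p in((403,222),(404,223),(402,221)): print(onplane(c,p,.102).round(4))
print(proj(c,[[.589,.2,.102],[.589,.2,.096]]).round(1))
g=cv2.cvtColor(c['bgr'],cv2.COLOR_BGR2GRAY)[212:234:1,388:418:2]; print(g)
m=c['K'][0,0]
# spacer hole/outer expected if centred on TCP
e=telemetry.get_obs()['ee_pos']; a=np.linspace(0,6.28,40)
for r,z in((.02,.1645),(.01,.1645)):
    p=proj(c,np.c_[e[0]+r*np.cos(a),e[1]+r*np.sin(a),a*0+z]); print(p.min(0).round(1),p.max(0).round(1))
r=c['bgr'][205:295,323].astype(int).sum(1)//3; print(r.tolist())
E
```

```text
[0.5912 0.2017 0.102 ]
[0.5921 0.2026 0.102 ]
[0.5903 0.2007 0.102 ]
[[401.2 219.6]
 [399.4 217.3]]
[[ 78  81  78  84  88  95  98 103 102 117 168 154 116 113 114]
 [ 78  79  81  89  97  98 102 103 103 109 153 145 117 114 114]
 [ 78  80  83  92  97  99 101 103 102 105 129 127 114 114 112]
 [ 78  78  84  93  95  95 101 103 104 105 113 120 116 113 112]
 [ 77  79  87  97  94  94 101 104 107 106 108 113 114 114 113]
 [ 81  80  91  98  96  93 102 113 112 108 107 112 115 113 113]
 [ 81  82  95  96  96  96 112 125 128 119 109 112 114 114 112]
 [ 92  85  98  97  96 103 124 137 141 134 116 111 116 114 112]
 [110  89  99  96  96 112 132 141 143 140 124 112 114 112 111]
 [151 106  99  95 100 121 138 138 141 144 130 113 114 113 112]
 [194 136  99  96  99 128 137 140 141 140 134 113 113 113 112]
 [214 162 107  98 103 133 141 139 137 141 135 115 115 112 114]
 [219 186 122 100 103 134 145 142 138 139 131 116 112 112 113]
 [218 200 139 100 104 131 142 142 142 138 128 115 112 113 110]
 [206 196 148 104 102 125 141 143 143 136 122 114 113 111 110]
 [176 170 140 107 102 117 136 139 139 132 120 114 113 1
[... 193 characters left out ...]
10]
 [119 119 116 116 116 116 113 115 115 113 113 112 113 110 110]
 [117 117 116 116 115 114 114 116 114 114 113 115 113 112 109]
 [116 116 115 115 116 115 113 114 115 113 112 113 111 110 106]]
[290.4 220.9] [353.9 279.1]
[306.3 236.1] [338.  265.2]
[157, 159, 161, 159, 160, 161, 160, 161, 161, 162, 158, 147, 124, 109, 104, 102, 102, 103, 108, 117, 125, 127, 126, 126, 122, 124, 123, 126, 124, 123, 123, 125, 135, 148, 157, 158, 157, 157, 157, 157, 159, 156, 156, 158, 157, 156, 157, 157, 157, 156, 155, 147, 131, 113, 104, 101, 100, 100, 103, 105, 103, 110, 128, 149, 157, 159, 161, 161, 159, 158, 160, 158, 158, 159, 169, 169, 160, 153, 152, 154, 153, 152, 153, 152, 153, 152, 152, 153, 153, 152]
```

Emit:
carry_out:
  plan:
    - [[-0.5,17,0,0,0,0,34],[-0.5,17,0,0,0,0,34],[-0.5,17,0,0,0,0,34],[-0.5,16.4,0,0,0,0,34],[0,0,15,0,0,0,34],[0,0,15,0,0,0,34],[0,0,8,0,0,0,34],[0,0,0,0,0,0,34],[0,0,0,0,0,0,34],[0,0,3,0,0,0,34],[0,0,2,0,0,0,34],[0,0,2,0,0,0,34],[0,0,2,0,0,0,34],[0,0,0,0,0,0,34]]

```text
time_s: 10.37
ee_pos: [0.5903, 0.202, 0.0777]
eef_rot: [-3.142, -0.0, 3.141]
force: [0.8, -0.0, 0.1]
grip_width: 0.0393
grip_force: 15.0
```

Emit:
carry_out:
  plan:
    - [[0,0,1.5,0,0,0,34],[0,0,1.5,0,0,0,34],[0,0,1.5,0,0,0,34],[0,0,1.5,0,0,0,34],[0,0,1.5,0,0,0,34],[0,0,1.5,0,0,0,34],[0,0,1.5,0,0,0,34],[0,0,0,0,0,0,34],[0,0,0,0,0,0,34]]

```text
time_s: 11.12
ee_pos: [0.5904, 0.202, 0.0674]
eef_rot: [-3.142, -0.0, 3.141]
force: [-1.0, -0.5, -1.1]
grip_width: 0.0389
grip_force: 15.0
```

Emit:
carry_out:
  plan:
    - [[0,0,4,0,0,0,34],[0,0,4,0,0,0,34],[0,0,4,0,0,0,34],[0,0,4,0,0,0,34],[0,0,4,0,0,0,34],[0,0,3.5,0,0,0,34],[0,0,2,0,0,0,34],[0,0,0,0,0,0,34],[0,0,0,0,0,0,34],[0,0,0,0,0,0,34]]

```text
time_s: 11.95
ee_pos: [0.5904, 0.2021, 0.0421]
eef_rot: [-3.142, 0.0, 3.141]
force: [0.3, -1.2, -1.2]
grip_width: 0.0387
grip_force: 15.0
```

Emit:
carry_out:
  plan:
    - [[0,0,1.5,0,0,0,34],[0,0,1.5,0,0,0,34],[0,0,1,0,0,0,34],[0,0,1,0,0,0,34],[0,0,1,0,0,0,34],[0,0,0,0,0,0,34],[0,0,0,0,0,0,34]]

```text
time_s: 12.53
ee_pos: [0.5904, 0.202, 0.0359]
eef_rot: [-3.142, -0.0, 3.141]
force: [-0.1, -0.8, -0.5]
grip_width: 0.039
grip_force: 15.0
```

Emit:
carry_out:
  plan:
    - [[0,0,1,0,0,0,34],[0,0,1,0,0,0,34],[0,0,0,0,0,0,34],[0,0,0,0,0,0,34]]

```text
time_s: 12.87
ee_pos: [0.5903, 0.202, 0.0339]
eef_rot: [-3.142, -0.0, 3.141]
force: [-0.1, -0.2, -0.9]
grip_width: 0.039
grip_force: 15.0
```

Emit:
carry_out:
  plan:
    - [[0,0,1,0,0,0,34],[0,0,1,0,0,0,34],[0,0,0,0,0,0,34],[0,0,0,0,0,0,34]]

```text
time_s: 13.2
ee_pos: [0.5904, 0.2021, 0.032]
eef_rot: [3.142, 0.0, 3.141]
force: [0.2, -0.4, -0.7]
grip_width: 0.039
grip_force: 15.0
```

Emit:
carry_out:
  plan:
    - [[0,0,1,0,0,0,34],[0,0,0.5,0,0,0,34],[0,0,0,0,0,0,34],[0,0,0,0,0,0,34]]

```text
time_s: 13.53
ee_pos: [0.5905, 0.2021, 0.0307]
eef_rot: [3.142, 0.0, 3.141]
force: [-0.9, -1.2, 3.4]
grip_width: 0.0392
grip_force: 15.0
```

Contact at 3.4 N: the spacer is down on the collar. Releasing and going to the washer.

Emit:
carry_out:
  plan:
    - [[0,0,0,0,0,0,60],[0,0,0,0,0,0,60],[0,0,0,0,0,0,60],[0,0,-15,0,0,0,70],[0,0,-25,0,0,0,70],[0,0,-28,0,0,0,70],[0,0,-28,0,0,0,70],[13.6,-30.8,0,0,0,0,70],[13.6,-30.8,0,0,0,0,70],[13.6,-30.8,0,0,0,0,70],[13.6,-30.8,0,0,0,0,70],[13.6,-30.8,0,0,0,0,70],[13.6,-30.8,0,0,0,0,70],[13.6,-30.8,0,0,0,0,70],[13.6,-30.8,0,0,0,0,70],[13.6,-30.8,0,0,0,0,70],[13.6,-30.8,0,0,0,0,70],[0,0,0,0,0,0,70],[0,0,0,0,0,0,70],[0,0,0,0,0,0,70]]

```text
time_s: 15.2
ee_pos: [0.4545, -0.1056, 0.1266]
eef_rot: [3.141, 0.0, 3.141]
force: [0.4, -0.8, 0.4]
grip_width: 0.0698
grip_force: 0.0
```

```bash
python3 - <<'E'
from h import *
c=shot('wrist'); o=telemetry.get_obs()
print(o['time_s'],o['ee_pos'],o['grip_width'],abs(o['joint_vel']).max())
show(c,'washer',(0,0,150),(180,60,255),(270,140,380,230),.006)
s=shot('side'); t=shot('top'); cv2.imwrite('pics/s_sp.png',s['bgr']); 
p=proj(s,[[.591,.201,.07],[.591,.201,.102]]).round(1); print(p)
show(s,'spacer on',(0,0,150),(180,40,255),(325,150,352,185),.07,amin=8)
show(t,'spacer on top',(0,0,150),(180,40,255),(238,168,264,196),.07,amin=8)
show(s,'washer side',(0,0,150),(180,60,255),(290,225,330,262),.006)
E
```

```text
15.25 [ 0.45464511 -0.10517645  0.12653415] 0.06956500504485652 0.013349780671024967
washer [322.5 190.6] [42.3 43.7] [ 0.4526 -0.1054  0.006 ] [ 0.4524 -0.1053  0.006 ]
[[337.6 163.3]
 [337.7 155.9]]
spacer on [334.7 163.2] [17.  23.3] [0.5811 0.203  0.07  ] [0.5853 0.1948 0.07  ]
spacer on top [249.4 179.5] [14.9 17.2] [0.5915 0.1974 0.07  ] [0.5911 0.198  0.07  ]
washer side [308.8 243.5] [13.2 16.8] [ 0.4534 -0.1061  0.006 ] [ 0.4532 -0.105   0.006 ]
```

Emit:
carry_out:
  plan:
    - [[2.5,0,25,0,0,0,66],[0,0,30,0,0,0,66],[0,0,30,0,0,0,66],[0,0,30,0,0,0,66],[0,0,20,0,0,0,66],[0,0,10,0,0,0,66],[0,0,5,0,0,0,66],[0,0,0,0,0,0,66],[0,0,0,0,0,0,66],[0,0,0,0,0,0,66],[0,0,1,0,0,0,66],[0,0,1,0,0,0,66],[0,0,0,0,0,0,66]]

```text
time_s: 16.43
ee_pos: [0.452, -0.1059, -0.0252]
eef_rot: [-3.141, 0.001, 3.141]
force: [-0.4, -0.0, 0.5]
grip_width: 0.0661
grip_force: 0.0
```

Emit:
carry_out:
  plan:
    - [[0,0,0.8,0,0,0,66],[0,0,0.7,0,0,0,66],[0,0,0,0,0,0,66],[0,0,0,0,0,0,66]]

```text
time_s: 16.77
ee_pos: [0.4517, -0.1059, -0.027]
eef_rot: [3.142, -0.0, 3.141]
force: [-0.4, -0.4, 0.1]
grip_width: 0.0661
grip_force: 0.0
```

Emit:
carry_out:
  plan:
    - [[0,0,0,0,0,0,44],[0,0,0,0,0,0,44],[0,0,0,0,0,0,44],[0,0,0,0,0,0,44],[0,0,0,0,0,0,44]]
  squeeze: 12

```text
time_s: 17.18
ee_pos: [0.4518, -0.1059, -0.0269]
eef_rot: [-3.142, 0.0, 3.141]
force: [0.1, -1.1, 0.6]
grip_width: 0.0491
grip_force: 12.0
```

Gripped, but I don't know how deep. I'll reopen, go a little lower and grip again for a safer hold.

Emit:
carry_out:
  plan:
    - [[0,0,0,0,0,0,56],[0,0,0,0,0,0,56],[0,0,0.8,0,0,0,56],[0,0,0.7,0,0,0,56],[0,0,0,0,0,0,56],[0,0,0,0,0,0,56]]

```text
time_s: 17.68
ee_pos: [0.452, -0.1059, -0.0278]
eef_rot: [-3.141, 0.0, 3.141]
force: [-5.4, 1.2, 12.9]
grip_width: 0.0561
grip_force: 6.6
```

Table felt at TCP z ≈ -0.0277, so the tips are about 27.5 mm behind the reported TCP. Backing off 1.2 mm and gripping.

Emit:
carry_out:
  plan:
    - [[0,0,-1.2,0,0,0,56],[0,0,0,0,0,0,44],[0,0,0,0,0,0,44],[0,0,0,0,0,0,44],[0,0,0,0,0,0,44],[0,0,-4,0,0,0,44],[0,0,0,0,0,0,44]]
  squeeze: 15

```text
time_s: 18.27
ee_pos: [0.452, -0.1059, -0.0228]
eef_rot: [-3.141, 0.0, 3.141]
force: [0.5, -1.1, -0.3]
grip_width: 0.049
grip_force: 15.0
```

Emit:
carry_out:
  plan:
    - [[0,0,-20,0,0,0,44],[0,0,-29,0,0,0,44],[0,0,-30,0,0,0,44],[0,0,-30,0,0,0,44],[0,0,-30,0,0,0,44],[-13.8,30.8,-10,0,0,0,44],[-13.8,30.8,0,0,0,0,44],[-13.8,30.8,0,0,0,0,44],[-13.8,30.8,0,0,0,0,44],[-13.8,30.8,0,0,0,0,44],[-13.8,30.8,0,0,0,0,44],[-13.8,30.8,0,0,0,0,44],[-13.8,30.8,0,0,0,0,44],[-13.8,30.8,0,0,0,0,44],[-13.8,30.4,0,0,0,0,44],[0,0,0,0,0,0,44],[0,0,0,0,0,0,44],[0,0,0,0,0,0,44],[0,0,0,0,0,0,44]]

```text
time_s: 19.85
ee_pos: [0.5897, 0.2006, 0.1258]
eef_rot: [-3.141, -0.0, 3.14]
force: [-0.3, 0.4, -0.3]
grip_width: 0.0492
grip_force: 15.0
```

```bash
python3 - <<'E'
from h import *
c=shot('wrist'); o=telemetry.get_obs(); e=o['ee_pos']
print(o['time_s'],e,o['eef_rot'],o['grip_width'],abs(o['joint_vel']).max())
z=e[2]+.0268+.006
show(c,'washer held',(0,0,140),(180,70,255),(275,205,372,300),z,amin=200)
a=np.linspace(0,6.28,60)
p=proj(c,np.c_[e[0]+.025*np.cos(a),e[1]+.025*np.sin(a),a*0+z]); print(p.min(0).round(1),p.max(0).round(1))
print(c['bgr'][205:300,323].astype(int).sum(1).tolist())
E
```

```text
19.9 [0.58978395 0.20059956 0.12595285] [-3.14153381e+00  6.98532786e-05  3.14009978e+00] 0.0489964010612532 0.004308963797169274
washer held [321.1 252.6] [58.4 73.7] [0.5939 0.2001 0.1588] [0.5901 0.2014 0.1588]
[283.4 210.1] [360.3 281. ]
[258, 260, 261, 272, 300, 342, 349, 355, 375, 394, 403, 396, 394, 395, 390, 395, 397, 395, 391, 391, 390, 390, 395, 392, 392, 390, 388, 389, 381, 359, 342, 337, 337, 337, 333, 329, 325, 326, 320, 323, 318, 320, 337, 399, 465, 491, 493, 492, 494, 491, 488, 488, 491, 482, 450, 394, 360, 368, 421, 475, 500, 505, 499, 503, 497, 499, 506, 544, 645, 711, 732, 733, 730, 732, 729, 722, 691, 612, 522, 483, 473, 473, 473, 478, 474, 471, 473, 480, 471, 471, 471, 471, 474, 471, 466]
```

Emit:
carry_out:
  plan:
    - [[-0.5,1.3,15,0,0,0,44],[0,0,15,0,0,0,44],[0,0,12,0,0,0,44],[0,0,3,0,0,0,44],[0,0,0,0,0,0,44],[0,0,1.5,0,0,0,44],[0,0,1.5,0,0,0,44],[0,0,1.5,0,0,0,44],[0,0,1.5,0,0,0,44],[0,0,1.5,0,0,0,44],[0,0,0,0,0,0,44]]

```text
time_s: 20.82
ee_pos: [0.5903, 0.203, 0.073]
eef_rot: [-3.141, -0.0, 3.141]
force: [-0.1, -0.1, 0.1]
grip_width: 0.0491
grip_force: 15.0
```

Emit:
carry_out:
  plan:
    - [[0,-0.9,1.5,0,0,0,44],[0,0,1.5,0,0,0,44],[0,0,1.5,0,0,0,44],[0,0,1.5,0,0,0,44],[0,0,0,0,0,0,44],[0,0,0,0,0,0,44]]

```text
time_s: 21.32
ee_pos: [0.5904, 0.202, 0.0672]
eef_rot: [-3.142, -0.0, 3.141]
force: [0.1, 0.4, 0.3]
grip_width: 0.049
grip_force: 15.0
```

Threaded (washer underside at 94 mm) with no side force. Lowering on.

Emit:
carry_out:
  plan:
    - [[0,0,3,0,0,0,44],[0,0,3,0,0,0,44],[0,0,3,0,0,0,44],[0,0,3,0,0,0,44],[0,0,3,0,0,0,44],[0,0,3,0,0,0,44],[0,0,2,0,0,0,44],[0,0,1,0,0,0,44],[0,0,0,0,0,0,44],[0,0,0,0,0,0,44]]

```text
time_s: 22.15
ee_pos: [0.5904, 0.2021, 0.0463]
eef_rot: [3.142, -0.0, 3.141]
force: [0.2, -0.1, -0.9]
grip_width: 0.049
grip_force: 15.0
```

Emit:
carry_out:
  plan:
    - [[0,0,1,0,0,0,44],[0,0,1,0,0,0,44],[0,0,0.7,0,0,0,44],[0,0,0,0,0,0,44],[0,0,0,0,0,0,44]]

```text
time_s: 22.57
ee_pos: [0.5904, 0.2021, 0.0435]
eef_rot: [-3.142, -0.0, 3.141]
force: [0.8, 0.6, -1.3]
grip_width: 0.0491
grip_force: 15.0
```

Emit:
carry_out:
  plan:
    - [[0,0,0.5,0,0,0,44],[0,0,0.5,0,0,0,44],[0,0,0,0,0,0,44],[0,0,0,0,0,0,44]]

```text
time_s: 22.9
ee_pos: [0.5905, 0.2021, 0.0427]
eef_rot: [3.142, 0.0, 3.141]
force: [0.1, -0.3, 1.8]
grip_width: 0.0491
grip_force: 15.0
```

Washer has landed (1.8 N). Releasing and going to the bushing.

Emit:
carry_out:
  plan:
    - [[0,0,0,0,0,0,66],[0,0,0,0,0,0,66],[0,0,0,0,0,0,66],[0,0,-12,0,0,0,66],[0,0,-24,0,0,0,66],[0,0,-24,0,0,0,66],[0,0,-24,0,0,0,66],[-4.2,-28.8,0,0,0,0,66],[-4.2,-28.8,0,0,0,0,66],[-4.2,-28.8,0,0,0,0,66],[-4.2,-28.8,0,0,0,0,66],[-4.2,-28.8,0,0,0,0,66],[-4.2,-28.8,0,0,0,0,66],[-4.2,-28.8,0,0,0,0,66],[-4.2,-28.8,0,0,0,0,66],[-4.2,-28.8,0,0,0,0,66],[-4.2,-28.8,0,0,0,0,66],[0,0,0,0,0,0,66],[0,0,0,0,0,0,66],[0,0,0,0,0,0,66]]

```text
time_s: 24.57
ee_pos: [0.6323, -0.0854, 0.1271]
eef_rot: [3.141, 0.0, 3.141]
force: [-0.3, 0.7, -0.1]
grip_width: 0.066
grip_force: 0.0
```

```bash
python3 - <<'E'
from h import *
c=shot('wrist'); o=telemetry.get_obs(); e=o['ee_pos']
print(o['time_s'],e,o['eef_rot'],o['grip_width'],abs(o['joint_vel']).max())
show(c,'bush',(10,110,40),(32,255,255),(270,140,380,245),.009)
cv2.imwrite('pics/w6.png',cv2.resize(c['bgr'][150:240,270:380],None,fx=7,fy=6.6,interpolation=cv2.INTER_CUBIC))
a=np.linspace(0,6.28,60)
for r,z in((.022,.005),(.022,0),(.016,.018),(.01,.018)):
    p=proj(c,np.c_[e[0]+r*np.cos(a),e[1]+r*np.sin(a),a*0+z]); print(r,z,p.min(0).round(1),p.max(0).round(1))
s=shot('side'); t=shot('top')
show(t,'washer on top',(0,0,150),(180,40,255),(236,166,266,198),.076,amin=8)
E
```

```text
24.6167 [ 0.63229429 -0.08494817  0.12701185] [ 3.14148596e+00  2.44515643e-04 -3.14109334e+00] 0.06581733759301452 0.011712100534520965
bush [276.9 193.6] [7.3 8.9] [ 0.6333 -0.1379  0.009 ] [ 0.6331 -0.1381  0.009 ]
bush [276.4 172.5] [6.  8.1] [ 0.6088 -0.1374  0.009 ] [ 0.6089 -0.1377  0.009 ]
bush [277.1 150.4] [10. 14.] [ 0.5839 -0.1356  0.009 ] [ 0.5834 -0.1364  0.009 ]
bush [327.4 198.1] [112.6 207.7] [ 0.6387 -0.0796  0.009 ] [ 0.6314 -0.081   0.009 ]
0.022 0.005 [303.8 173.3] [341.6 210. ]
0.022 0 [304.1 172.5] [341.3 208.8]
0.016 0.018 [308.5 180.6] [337.  208.3]
0.01 0.018 [313.8 185.9] [331.6 203.2]
washer on top [246.9 178.1] [16.2 17.8] [0.5943 0.2038 0.076 ] [0.5938 0.2024 0.076 ]
```

View pics/w6.png

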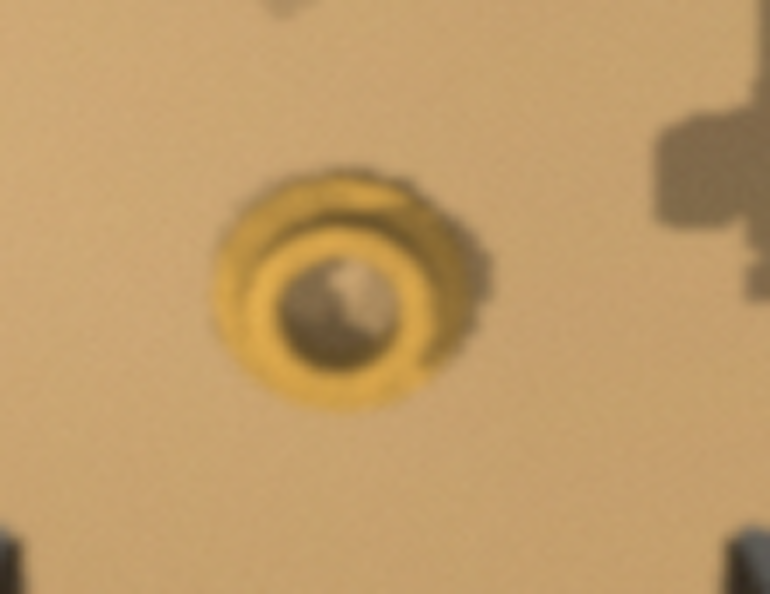

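The bushing shows clearly, neck up: neck centre at crop (340,313), which is full-frame (318.6,197.5). That is 3 mm in +x and 4.7 mm in -y from the TCP.

Emit:
carry_out:
  plan:
    - [[-2.3,-4.7,25,0,0,0,58],[0,0,30,0,0,0,58],[0,0,30,0,0,0,58],[0,0,30,0,0,0,58],[0,0,18,0,0,0,58],[0,0,10,0,0,0,58],[0,0,4.5,0,0,0,58],[0,0,0,0,0,0,58],[0,0,0,0,0,0,58],[0,0,0,0,0,0,26],[0,0,0,0,0,0,26],[0,0,0,0,0,0,26],[0,0,0,0,0,0,26],[0,0,0,0,0,0,26],[0,0,0,0,0,0,26],[0,0,0,0,0,0,26]]
  squeeze: 40

```text
time_s: 26.05
ee_pos: [0.6348, -0.0907, -0.0205]
eef_rot: [-3.141, 0.001, 3.141]
force: [-1.3, 1.2, 5.0]
grip_width: 0.0309
grip_force: 40.0
```

Emit:
carry_out:
  plan:
    - [[0,0,-10,0,0,0,26],[0,0,-26.5,0,0,0,26],[0,0,-30,0,0,0,26],[0,0,-30,0,0,0,26],[0,0,-30,0,0,0,26],[4.4,29.3,-20,0,0,0,26],[4.4,29.3,0,0,0,0,26],[4.4,29.3,0,0,0,0,26],[4.4,29.3,0,0,0,0,26],[4.4,29.3,0,0,0,0,26],[4.4,29.3,0,0,0,0,26],[4.4,29.3,0,0,0,0,26],[4.4,29.3,0,0,0,0,26],[4.4,29.3,0,0,0,0,26],[4.4,29,0,0,0,0,26],[0,0,0,0,0,0,26],[0,0,0,0,0,0,26],[0,0,0,0,0,0,26],[0,0,0,0,0,0,26],[0,0,0,0,0,0,26]]

```text
time_s: 27.72
ee_pos: [0.591, 0.201, 0.1257]
eef_rot: [-3.142, 0.0, 3.14]
force: [-0.2, -0.3, -1.3]
grip_width: 0.0311
grip_force: 40.0
```

```bash
python3 - <<'E'
from h import *
c=shot('wrist'); o=telemetry.get_obs(); e=o['ee_pos']
print(o['time_s'],e,o['eef_rot'],o['grip_width'],o['grip_force'],o['force'],abs(o['joint_vel']).max())
cv2.imwrite('pics/w7.png',c['bgr'])
a=np.linspace(0,6.28,60)
for r,z in((.022,.0255),(.016,.0385),(.01,.0385)):
    p=proj(c,np.c_[e[0]+r*np.cos(a),e[1]+r*np.sin(a),a*0+z+e[2]]); print(r,z,p.min(0).round(1),p.max(0).round(1))
h=cv2.cvtColor(c['bgr'],cv2.COLOR_BGR2HSV)
for x in(321,323,325): print([tuple(map(int,v)) for v in h[205:295:2,x][:,1:]])
E
```

```text
27.7667 [0.59093957 0.2010935  0.12564836] [-3.14152766e+00 -3.21633121e-06  3.13998317e+00] 0.031241453423960047 39.99968022108078 [-0.71178866  0.54131748 -0.84184478] 0.0045724762679368374
0.022 0.0255 [289.6 211. ] [354.8 271.4]
0.016 0.0385 [296.8 226.5] [347.4 273. ]
0.01 0.0385 [306.3 235.6] [338.  264.6]
[(6, 90), (5, 96), (4, 137), (14, 129), (124, 107), (143, 114), (147, 109), (138, 107), (137, 104), (136, 94), (134, 93), (133, 98), (149, 113), (144, 119), (142, 113), (117, 105), (83, 132), (106, 142), (103, 138), (102, 137), (100, 135), (73, 146), (110, 204), (110, 208), (111, 196), (125, 131), (141, 98), (146, 94), (144, 90), (153, 90), (149, 108), (161, 138), (157, 140), (151, 142), (123, 180), (114, 203), (115, 202), (114, 201), (115, 202), (116, 202), (115, 202), (115, 202), (117, 200), (114, 202), (117, 201)]
[(6, 89), (3, 96), (6, 132), (23, 121), (125, 108), (141, 112), (140, 111), (142, 108), (140, 104), (132, 93), (130, 92), (139, 97), (143, 112), (144, 115), (147, 109), (119, 105), (89, 135), (104, 140), (105, 138), (101, 137), (102, 133), (72, 148), (109, 205), (112, 208), (112, 201), (119, 137), (147, 99), (145, 93), (140, 95), (149, 91), (153, 100), (162, 131), (156, 134), (159, 133), (127, 171), (114, 201), (113, 204), (117, 201), (116, 202), (116, 200), (116, 200), (114, 202), (115, 200), (113, 200), (115, 200)]
[(6, 90), (5, 97), (4, 131), (15, 120), (115, 106), (142, 111), (141, 112), (141, 110), (140, 104), (131, 97), (133, 90), (132, 95), (137, 110), (149, 113), (143, 114), (129, 105), (80, 131), (105, 141), (102, 138), (105, 134), (99, 132), (73, 144), (110, 204), (114, 206), (113, 197), (126, 128), (143, 98), (146, 91), (140, 93), (145, 93), (158, 102), (157, 130), (158, 134), (151, 137), (128, 172), (114, 203), (114, 203), (113, 204), (113, 203), (114, 201), (115, 201), (115, 201), (113, 201), (116, 200), (115, 201)]
```

Emit:
carry_out:
  plan:
    - [[0.3,0.6,14,0,0,0,26],[0,0,14,0,0,0,26],[0,0,9,0,0,0,26],[0,0,0,0,0,0,26],[0,0,0,0,0,0,26],[0,0,2,0,0,0,26],[0,0,1.5,0,0,0,26],[0,0,1.5,0,0,0,26],[0,0,1.5,0,0,0,26],[0,0,0,0,0,0,26]]

```text
time_s: 28.6
ee_pos: [0.5903, 0.2026, 0.0819]
eef_rot: [-3.142, -0.0, 3.141]
force: [-0.5, -0.2, -0.2]
grip_width: 0.0312
grip_force: 40.0
```

Emit:
carry_out:
  plan:
    - [[-0.3,-0.5,1.5,0,0,0,26],[0,0,1.5,0,0,0,26],[0,0,1.5,0,0,0,26],[0,0,1.5,0,0,0,26],[0,0,1.5,0,0,0,26],[0,0,1.5,0,0,0,26],[0,0,1,0,0,0,26],[0,0,0,0,0,0,26],[0,0,0,0,0,0,26]]

```text
time_s: 29.35
ee_pos: [0.5907, 0.2021, 0.072]
eef_rot: [-3.141, -0.0, 3.141]
force: [0.7, -1.5, -2.7]
grip_width: 0.0315
grip_force: 40.0
```

Emit:
carry_out:
  plan:
    - [[0,0,3,0,0,0,26],[0,0,3,0,0,0,26],[0,0,3,0,0,0,26],[0,0,2.5,0,0,0,26],[0,0,1.5,0,0,0,26],[0,0,1,0,0,0,26],[0,0,0,0,0,0,26],[0,0,0,0,0,0,26]]

```text
time_s: 30.02
ee_pos: [0.5907, 0.202, 0.0578]
eef_rot: [-3.141, -0.0, 3.141]
force: [2.8, -3.6, -3.2]
grip_width: 0.0313
grip_force: 40.0
```

Emit:
carry_out:
  plan:
    - [[-0.3,-0.4,0.5,0,0,0,26],[0,0,0.5,0,0,0,26],[0,0,0.5,0,0,0,26],[0,0,0.5,0,0,0,26],[0,0,0,0,0,0,26],[0,0,0,0,0,0,26]]

```text
time_s: 30.52
ee_pos: [0.5909, 0.2019, 0.056]
eef_rot: [3.141, -0.0, 3.141]
force: [0.6, -0.4, -0.9]
grip_width: 0.0311
grip_force: 40.0
```

Emit:
carry_out:
  plan:
    - [[0,0,0.7,0,0,0,26],[0,0,0.7,0,0,0,26],[0,0,0.6,0,0,0,26],[0,0,0,0,0,0,26],[0,0,0,0,0,0,26]]

```text
time_s: 30.93
ee_pos: [0.5911, 0.2019, 0.0542]
eef_rot: [3.141, 0.0, 3.141]
force: [0.6, 0.6, 2.9]
grip_width: 0.0309
grip_force: 40.0
```

Emit:
carry_out:
  plan:
    - [[0,0,0.5,0,0,0,26],[0,0,0.5,0,0,0,26],[0,0,0.5,0,0,0,26],[0,0,0,0,0,0,26],[0,0,0,0,0,0,26]]

```text
time_s: 31.35
ee_pos: [0.591, 0.2018, 0.0525]
eef_rot: [3.141, 0.0, 3.141]
force: [0.2, 0.9, 1.8]
grip_width: 0.0311
grip_force: 40.0
```

Emit:
carry_out:
  plan:
    - [[0,0,0.5,0,0,0,26],[0,0,0.5,0,0,0,26],[0,0,0.5,0,0,0,26],[0,0,0,0,0,0,26]]

```text
time_s: 31.68
ee_pos: [0.591, 0.2018, 0.051]
eef_rot: [3.142, 0.0, 3.141]
force: [-1.2, 1.2, 1.9]
grip_width: 0.031
grip_force: 40.0
```

Emit:
carry_out:
  plan:
    - [[0,0,0.5,0,0,0,26],[0,0,0.5,0,0,0,26],[0,0,0.4,0,0,0,26],[0,0,0,0,0,0,26]]

```text
time_s: 32.02
ee_pos: [0.591, 0.2018, 0.0496]
eef_rot: [3.142, -0.0, 3.141]
force: [-0.0, 0.9, 1.9]
grip_width: 0.031
grip_force: 40.0
```

Emit:
carry_out:
  plan:
    - [[0,0,0.5,0,0,0,26],[0,0,0.5,0,0,0,26],[0,0,0.4,0,0,0,26],[0,0,0,0,0,0,26]]

```text
time_s: 32.35
ee_pos: [0.591, 0.2018, 0.0482]
eef_rot: [-3.142, 0.0, 3.141]
force: [-0.6, 1.9, 2.0]
grip_width: 0.0315
grip_force: 40.0
```

Emit:
carry_out:
  plan:
    - [[0,0,0.5,0,0,0,26],[0,0,0.5,0,0,0,26],[0,0,0.4,0,0,0,26],[0,0,0,0,0,0,26]]

```text
time_s: 32.68
ee_pos: [0.5912, 0.2018, 0.0477]
eef_rot: [3.141, 0.001, 3.141]
force: [-3.1, 0.5, 11.0]
grip_width: 0.0307
grip_force: 40.0
```

Seat felt at 11 N, with the spacer underside at about 46 mm. Building up to 20 N in small steps.

Emit:
carry_out:
  plan:
    - [[0,0,0.4,0,0,0,26],[0,0,0,0,0,0,26]]

```text
time_s: 32.85
ee_pos: [0.5913, 0.2018, 0.0476]
eef_rot: [3.141, 0.001, 3.141]
force: [-4.4, 0.1, 12.3]
grip_width: 0.0311
grip_force: 40.0
```

Emit:
carry_out:
  plan:
    - [[0,0,0.5,0,0,0,26],[0,0,0,0,0,0,26],[0,0,0,0,0,0,26]]

```text
time_s: 33.1
ee_pos: [0.5914, 0.2018, 0.0474]
eef_rot: [3.141, 0.001, 3.141]
force: [-5.6, 0.6, 14.3]
grip_width: 0.0312
grip_force: 40.0
```

Emit:
carry_out:
  plan:
    - [[0,0,0.6,0,0,0,26],[0,0,0.6,0,0,0,26],[0,0,0,0,0,0,26],[0,0,0,0,0,0,26]]

```text
time_s: 33.43
ee_pos: [0.5916, 0.2019, 0.0472]
eef_rot: [3.141, 0.002, 3.141]
force: [-8.1, -1.3, 22.4]
grip_width: 0.0312
grip_force: 40.0
```

Emit:
carry_out:
  plan:
    - [[0,0,0,0,0,0,26],[0,0,0,0,0,0,26],[0,0,0,0,0,0,26],[0,0,0,0,0,0,26],[0,0,0,0,0,0,26],[0,0,0,0,0,0,26],[0,0,0,0,0,0,26],[0,0,0,0,0,0,26],[0,0,0,0,0,0,26]]

```text
time_s: 34.18
ee_pos: [0.5916, 0.2019, 0.0471]
eef_rot: [3.141, 0.002, 3.141]
force: [-8.0, -1.0, 22.8]
grip_width: 0.0311
grip_force: 40.0
```

Held at 22 N for 0.9 s. Unloading, then releasing.

Emit:
carry_out:
  plan:
    - [[0,0,-0.8,0,0,0,26],[0,0,-0.7,0,0,0,26],[0,0,-0.6,0,0,0,26],[0,0,0,0,0,0,26],[0,0,0,0,0,0,26]]

```text
time_s: 34.6
ee_pos: [0.5912, 0.2018, 0.0477]
eef_rot: [3.141, 0.001, 3.141]
force: [-2.6, 1.0, 9.2]
grip_width: 0.031
grip_force: 40.0
```

Emit:
carry_out:
  plan:
    - [[0,0,-0.5,0,0,0,26],[0,0,0,0,0,0,26],[0,0,0,0,0,0,60],[0,0,0,0,0,0,60],[0,0,0,0,0,0,60],[0,0,0,0,0,0,60],[0,0,-5,0,0,0,66],[0,0,-15,0,0,0,66],[0,0,-25,0,0,0,66],[0,0,-25,0,0,0,66],[0,0,-25,0,0,0,66],[30,-20,0,0,0,0,66],[30,-20,0,0,0,0,66],[0,0,0,0,0,0,66],[0,0,0,0,0,0,66],[0,0,0,0,0,0,66]]

```text
time_s: 35.93
ee_pos: [0.5317, 0.162, 0.1431]
eef_rot: [3.141, 0.001, 3.141]
force: [0.0, 0.2, -0.2]
grip_width: 0.0659
grip_force: 0.0
```

```bash
python3 - <<'E'
from h import *
c=shot('wrist'); o=telemetry.get_obs(); print(o['time_s'],o['ee_pos'],o['force'],abs(o['joint_vel']).max())
H=(10,110,40),(32,255,255)
q=proj(c,[[.591,.202,.086]])[0]; print('expected bushing top px',q.round(1))
# horizontal extents per height: brass, white and grey blobs near the stack
t=shot('top'); s=shot('side')
for n,k in(('wrist',c),('top',t),('side',s)):
    m=proj(k,[[.591,.202,.072]])[0].astype(int); r={'wrist':45,'top':12,'side':12}[n]; b=(m[0]-r,m[1]-r,m[0]+r,m[1]+r)
    show(k,n+' brass',(12,110,40),(32,255,255),b,.082,amin=8); show(k,n+' white',(0,0,150),(180,45,255),b,.068,amin=8)
d=cv2.absdiff(cv2.GaussianBlur(t['bgr'],(5,5),0),cv2.GaussianBlur(cv2.imread('pics/top0.png'),(5,5),0)).max(2)
for k in cv2.findContours((d>45).astype('uint8'),0,1)[0]:
    if cv2.contourArea(k)>15: print('changed',cv2.boundingRect(k))
E
```

```text
35.9833 [0.53186667 0.16215929 0.1428465 ] [-0.73332829 -0.29581678 -0.2690267 ] 0.014151353276812769
expected bushing top px [362.  264.1]
wrist brass [350.6 294.7] [67.9 88.9] [0.6288 0.1919 0.082 ] [0.6175 0.1933 0.082 ]
wrist brass [361.  258.3] [37.6 39.8] [0.5865 0.2013 0.082 ] [0.5864 0.2011 0.082 ]
wrist white [361.6 271.7] [13. 17.] [0.6095 0.2046 0.068 ] [0.6089 0.2045 0.068 ]
wrist white [356.3 253.4] [41.9 48.8] [0.5877 0.1981 0.068 ] [0.5861 0.1957 0.068 ]
wrist white [374.2 219. ] [ 4.3 11.4] [0.5492 0.2153 0.068 ] [0.5493 0.215  0.068 ]
top brass [255.3 181.1] [19.3 40.9] [0.5837 0.1788 0.082 ] [0.5847 0.199  0.082 ]
side brass [336.7 159. ] [26.8 30. ] [0.5894 0.2103 0.082 ] [0.5888 0.2122 0.082 ]
side white [338.3 167. ] [11.8 14.9] [0.5905 0.1816 0.068 ] [0.5906 0.1832 0.068 ]
side white [338.1 157.5] [4.5 5.7] [0.5988 0.238  0.068 ] [0.5986 0.2383 0.068 ]
changed (207, 394, 11, 6)
changed (367, 389, 5, 11)
changed (303, 389, 28, 11)
changed (333, 370, 9, 6)
changed (152, 362, 22, 10)
changed (338, 360, 18, 10)
changed (239, 360, 85, 40)
changed (166, 351, 9, 6)
changed (26, 342, 11, 24)
changed (42, 302, 97, 98)
changed (233, 241, 26, 29)
changed (347, 220, 17, 17)
changed (397, 186, 17, 15)
changed (340, 163, 14, 12)
changed (153, 143, 171, 254)
```

```bash
python3 -c "
from station import ctrl; print(ctrl.hand_in())"
```

```text
the job is handed in; nothing more can be done
None
```

I rebuilt the spindle in order (spacer, washer, bushing flange down), pressed it home on the seat at about 46 mm, held about 22 N for 0.9 s, released it and handed it in at about 36 s; no verdict came back, and I checked the final stack and the other objects only by colour and image measurements, not by eye.

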